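Reload turned parts from lathe pallet to inspection tray in reverse order

ROBOT

A 6-joint arm with a two-finger parallel gripper is mounted at the origin on the work surface. World frame = base frame: x ahead of the robot, y to its left, z up, the work surface at z = 0. Lengths are in mm, angles in degrees, forces in N, time in s.
With the tool pointing down it reaches from about 300 to 850 mm from the base axis. Payload 4.2 kg.
Tool frame: the origin (TCP) lies at the centre of the arm's flange, where the gripper is bolted on; the fingertips stand 191 mm ahead of it and the grasp point (between the pads) lies 172 mm ahead of it; z points along the fingers, x is the direction in which the jaws open and shut, and the axes are right-handed (so a half turn about z gives the same grasp; the last joint's range is limited). The gripper opens to 91 mm and grips with 3 to 60 N. Pads are 32 mm wide; open, the fingers measure 118 mm over their backs; the gripper's body (76 mm by 178 mm) begins 60 mm behind the grasp point.
Start: joints at [-74.828, 18.312, 89.639, -0, 72.044, -1.146], TCP at [161.553, -551.836, 404.776] pointing down, gripper open.
Joint ranges: [-177.97, 177.97], [-48.28, 115.42], [12.27, 149.76], [-77.06, 257.06], [2.81, 150.46], [-146.56, 146.56]. Speed limits (degrees/s): [147.25, 147.25, 180, 180, 180, 180].

INTERFACE

Orientations are given as [roll, pitch, yaw] about the fixed x, y, z axes, in that order (R = Rz(yaw) Ry(pitch) Rx(roll)).
In Python, from workcell import telemetry, imaging, env gives the robot as it stands. The module is installed in compiled form; this text tells all that it offers.
- The arm moves only by the tool jog_arm, never from a script. Its argument "series" is a list of rows, each a list of 3 entries, a list of its own where there are three numbers: the shift along the world's x, y, z in mm, then the turn, a rotation vector about the world's x, y, z in rad, then the opening, from 0 (shut) to 1 (fully open). In form: [[[x, y, z], [ax, ay, az], jaw], ...]. A call has exactly 5 rows; each row is the pose to reach, as a shift and turn from the pose measured when the call began; what a row does not reach only later rows make up. A row lasts 1/12 s, in which the tool goes at most 41.7 mm and 7.16 degrees, less where a joint would pass 70% of its speed; a pose out of reach is approached as far as the arm can. A call with a gripper value outside its range is refused whole. The fingers move at their own pace and stop on an object; "squeeze" is the grip in N (left out, the last holds). Time passes only in rows, so rows that repeat a pose let the fingers close, or fill a call up. It gives the time, the measured TCP pose, the force and the opening at its end, in the units of the state.
- telemetry.state(): the state, without advancing time (a new reading comes with each control period).
- imaging.grab_frame(name): name is "scene" or "top"; returns a dict with "pixels" (384x512x3 uint8, red, green, blue), "fov_y" (degrees; the focal length in pixels is half the picture's height over the tangent of half this angle, whatever the lens; pixels are square), "cx", "cy" (the principal point, pixels), "R" (3x3) and "t" (3): a world point X has camera coordinates R X + t. Camera axes: x right, y down, z forward; pixel columns grow to the right and rows downward; lengths in mm; the calibration is good to about 2 mm. A picture is of the moment at which its call begins. There is no depth.
- env.job_done(): hands the job in, once; it reports no verdict.
The state is a dict: "time_s": time; "qpos": joint angles; "qvel": joint speeds; "effort": joint torques, N m; "ee_pos": TCP position; "ee_rot": TCP orientation; "force": force on the tool from outside, world axes, zero at the start; "torque": the same for the moment, N m; "gripper_width": finger opening in mm.
Only numpy, scipy, OpenCV 4.12 (cv2) and the standard library are available. Lean on these libraries where they do the work, as an engineer would, in place of code of your own. Each camera call takes 0.05 s, during which the arm holds its last target.

TASK

Move the four turned steel pieces from the dark lathe pallet into the white inspection tray, one to a well and in reverse order: the piece that starts nearest the pallet's carrying bow goes into the well farthest from the tray's bow, the next one into the well before it, and so on, until the piece that started farthest from the pallet's bow is in the well nearest the tray's bow. Keep every piece upright, the same way up as it started, and leave them all standing flat on the well floors.

Things in the scene. Friction and masses are not known exactly. Their poses are not given: they have to be found in the camera images.
- sleeve: Plain bright steel sleeve (a straight tube), outside diameter 46 mm, bore 34 mm, 50 mm tall, about 0.28 kg, standing on end. Easily gripped across its outside above mid height. z is the piece's axis, up. Origin: centre of its underside.
- bush: Steel flanged bush, flange down: flange 46 mm diameter and 10 mm thick, above it a tube of 32 mm diameter up to 50 mm height, bore 20 mm, about 0.26 kg. Grip it on the 32 mm tube. z is the piece's axis, up. Origin: centre of its underside.
- plug: Solid steel stepped plug without a bore: foot 40 mm diameter and 30 mm tall, above it a spigot of 22 mm diameter up to 70 mm height, about 0.38 kg. Grip it on the spigot. z is the piece's axis, up. Origin: centre of its underside.
- hex: Steel hexagonal coupling nut with a hole through it, 36 mm across flats (42 mm across corners), 46 mm tall, about 0.30 kg, standing on end; one pair of flats faces along its own x axis (and others at 60 and 120 degrees to that). z is the piece's axis, up. Origin: centre of its underside.
- pallet: Lathe pallet, where the pieces start: fixed dark steel channel 76 mm wide (x), 325 mm long (y), 10 mm plate with 4 mm lips along the long sides, carrying four pads in a row at y = +105, +35, -35, -105 mm (x = 0). Origin: underside, midway along the row of pads. Steel carrying bow (52 mm wide, 40 mm high) across its +y end, 172 mm from the origin.
- tray: White fixed inspection tray, 74 mm wide (x), 325 mm long (y): four wells in a row at y = +105, +35, -35, -105 mm (x = 0), each 66 mm square inside, floor 5 mm above the underside, walls 4 mm thick rising 10 mm above the floor. Origin: underside, midway along the wells. Steel carrying bow (52 mm wide, 40 mm high) across its +y end, 172 mm from the origin. Nearer or farther than the pallet, nearly parallel, bow to the same side.
- pad_sleeve: Flat white plastic pad, a disc of 62 mm diameter, 6 mm thick, fixed on the pallet; the sleeve stands on it at the start, so the pad marks the place that the sleeve came from. Origin: centre of its underside; its top is 6 mm higher.
- pad_bush: Flat white plastic pad, a 60 mm square, 6 mm thick, fixed on the pallet; the bush stands on it at the start, so the pad marks the place that the bush came from. Origin: centre of its underside; its top is 6 mm higher.
- pad_plug: Flat white plastic pad, an octagon 60 mm across flats, 6 mm thick, fixed on the pallet; the plug stands on it at the start, so the pad marks the place that the plug came from. Origin: centre of its underside; its top is 6 mm higher.
- pad_hex: Flat white plastic pad, a hexagon 58 mm across flats, 6 mm thick, fixed on the pallet; the hex nut stands on it at the start, so the pad marks the place that the hex nut came from. Origin: centre of its underside; its top is 6 mm higher.

How it is judged (in metres and radians):
At the end, for the whole second after the job is handed in: Every piece stands upright (within 0.08 rad), at rest on the floor (within 3 mm) of the well that mirrors its starting place: from y = +105/+35/-35/-105 mm on the pallet to the well at -105/-35/+35/+105 mm on the tray, within 17 mm of its centre along x and y (x of sleeve in the frame of tray between -0.017 and 0.017 m and z of sleeve in the frame of tray between 0.002 and 0.008 m and angle between each of sleeve, bush, plug, hex's own z axis and vertical below 0.08 rad and linear speed of each of sleeve, bush, plug, hex below 0.02 m/s and angular speed of each of sleeve, bush, plug, hex below 0.2 rad/s and ((y of pad_sleeve in the frame of pallet between 0.085 and 0.125 m and y of sleeve in the frame of tray between -0.122 and -0.088 m) or (y of pad_sleeve in the frame of pallet between 0.015 and 0.055 m and y of sleeve in the frame of tray between -0.052 and -0.018 m) or (y of pad_sleeve in the frame of pallet between -0.055 and -0.015 m and y of sleeve in the frame of tray between 0.018 and 0.052 m) or (y of pad_sleeve in the frame of pallet between -0.125 and -0.085 m and y of sleeve in the frame of tray between 0.088 and 0.122 m)) and x of bush in the frame of tray between -0.017 and 0.017 m and z of bush in the frame of tray between 0.002 and 0.008 m and ((y of pad_bush in the frame of pallet between 0.085 and 0.125 m and y of bush in the frame of tray between -0.122 and -0.088 m) or (y of pad_bush in the frame of pallet between 0.015 and 0.055 m and y of bush in the frame of tray between -0.052 and -0.018 m) or (y of pad_bush in the frame of pallet between -0.055 and -0.015 m and y of bush in the frame of tray between 0.018 and 0.052 m) or (y of pad_bush in the frame of pallet between -0.125 and -0.085 m and y of bush in the frame of tray between 0.088 and 0.122 m)) and x of plug in the frame of tray between -0.017 and 0.017 m and z of plug in the frame of tray between 0.002 and 0.008 m and ((y of pad_plug in the frame of pallet between 0.085 and 0.125 m and y of plug in the frame of tray between -0.122 and -0.088 m) or (y of pad_plug in the frame of pallet between 0.015 and 0.055 m and y of plug in the frame of tray between -0.052 and -0.018 m) or (y of pad_plug in the frame of pallet between -0.055 and -0.015 m and y of plug in the frame of tray between 0.018 and 0.052 m) or (y of pad_plug in the frame of pallet between -0.125 and -0.085 m and y of plug in the frame of tray between 0.088 and 0.122 m)) and x of hex in the frame of tray between -0.017 and 0.017 m and z of hex in the frame of tray between 0.002 and 0.008 m and ((y of pad_hex in the frame of pallet between 0.085 and 0.125 m and y of hex in the frame of tray between -0.122 and -0.088 m) or (y of pad_hex in the frame of pallet between 0.015 and 0.055 m and y of hex in the frame of tray between -0.052 and -0.018 m) or (y of pad_hex in the frame of pallet between -0.055 and -0.015 m and y of hex in the frame of tray between 0.018 and 0.052 m) or (y of pad_hex in the frame of pallet between -0.125 and -0.085 m and y of hex in the frame of tray between 0.088 and 0.122 m))); the robot touches nothing.
It fails at once if a piece is knocked over or tipped far from upright (angle between any of sleeve, bush, plug, hex's own z axis and vertical above 0.7 rad).
It also fails if it takes over 96 s, if anything falls off the work surface, if the arm or the gripper's body presses on something with over 40 N, if the wrist force passes 120 N, or if a joint passes its speed limit or range.

## Working session

There is one attempt and no reset: what is moved stays moved. The work goes in short steps, Python scripts to look and compute and a tool call to move; the robot and the scene stay as the last step left them, time stands still between calls to the robot, and variables do not carry over. Pictures are saved under pics/ and viewed, and the job is handed in when it is done.

Besides the shell and the picture viewer there is one more tool, called after ">>>" as name(argument=value, ...) on one line, values as JSON. jog_arm: Moves the arm, as the interface text tells. Its arguments: {"type":"object","properties":{"series":{"type":"array"},"squeeze":{"type":"number"}},"required":["series"]}

```bash
mkdir -p pics
python3 - <<'E'
from workcell import telemetry, imaging
import cv2, numpy as np
print(telemetry.state())
for n in ["scene","top"]:
    f=imaging.grab_frame(n); cv2.imwrite(f"pics/{n}0.png",f["pixels"][:,:,::-1])
    np.savez(f"{n}0.npz",**{k:np.array(v) for k,v in f.items()})
    print(n,f["fov_y"],f["cx"],f["cy"],f["R"],f["t"], -np.array(f["R"]).T@np.array(f["t"]), f.keys())
E
```

```text
{'time_s': 0.0, 'qpos': array([-7.48283194e+01,  1.83514298e+01,  8.97081728e+01, -1.53562729e-03,
        7.20458442e+01, -1.14475236e+00]), 'qvel': array([-0.03044811, -0.00295032,  0.07713374, -0.03228109, -0.03979785,
       -0.01283029]), 'effort': array([-7.03172591e-04, -4.12462091e+01, -2.31973618e+01,  7.27009191e-02,
        4.58882831e-02, -1.43389316e-04]), 'ee_pos': array([ 161.50226606, -551.66312751,  403.9101349 ]), 'ee_rot': array([-1.79999353e+02,  1.05454986e-01, -7.36830918e+01]), 'force': array([0.06767252, 1.17414345, 0.0012772 ]), 'torque': array([ 0.00205718,  0.03446066, -0.01879179]), 'gripper_width': 90.9128664239284}
scene 54.12436188513862 257.4740386650009 192.16683382553873 [[-0.67641653  0.73633979 -0.01625999]
 [ 0.58448552  0.52322543 -0.6201708 ]
 [-0.4481488  -0.42899751 -0.78429828]] [ 391.18609472 -295.63088082  917.46153961] [848.55600092 260.22442566 542.58254362] dict_keys(['pixels', 'fov_y', 'cx', 'cy', 'R', 't'])
top 42.592421455480206 264.8292113920113 196.4273538417052 [[-0.05934405 -0.99821842  0.00618618]
 [-0.97791374  0.05689056 -0.20111734]
 [ 0.2004071  -0.01798467 -0.97954762]] [ 16.75411196 578.74604267 581.4318631 ] [450.43489034  -5.74406547 685.83242041] dict_keys(['pixels', 'fov_y', 'cx', 'cy', 'R', 't'])
```

View pics/scene0.png

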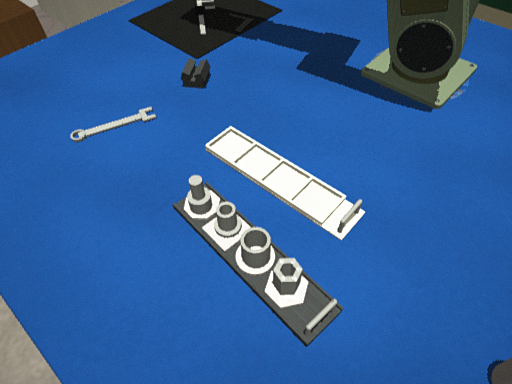

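View pics/top0.png

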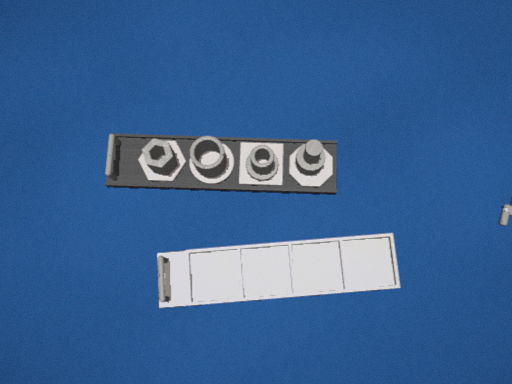

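Run:
```python
import cv2, numpy as np
t=cv2.imread("pics/top0.png"); s=cv2.imread("pics/scene0.png")
def crop(im,x0,y0,w,h,k,n):
    c=cv2.resize(im[y0:y0+h,x0:x0+w],None,fx=k,fy=k,interpolation=cv2.INTER_CUBIC)
    for i in range(0,w,10):
        cv2.line(c,(i*k,0),(i*k,6 if (x0+i)%50 else 14),(0,255,255),1)
        if (x0+i)%50==0: cv2.putText(c,str(x0+i),(i*k,24),0,.4,(0,255,255),1)
    for j in range(0,h,10):
        cv2.line(c,(0,j*k),(6 if (y0+j)%50 else 14,j*k),(0,255,255),1)
        if (y0+j)%50==0: cv2.putText(c,str(y0+j),(16,j*k+4),0,.4,(0,255,255),1)
    cv2.imwrite(n,c)
crop(t,100,120,250,80,3,"pics/c1.png"); crop(t,150,220,260,100,3,"pics/c2.png"); crop(s,160,120,220,230,2,"pics/c3.png")
```

```text
(no output)
```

View pics/c1.png

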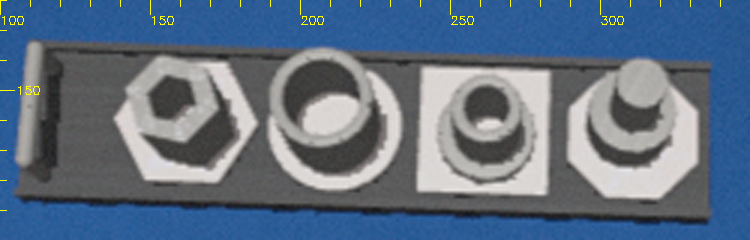

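View pics/c2.png

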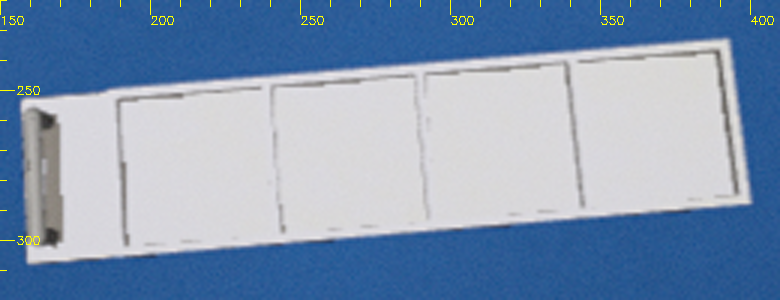

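View pics/c3.png

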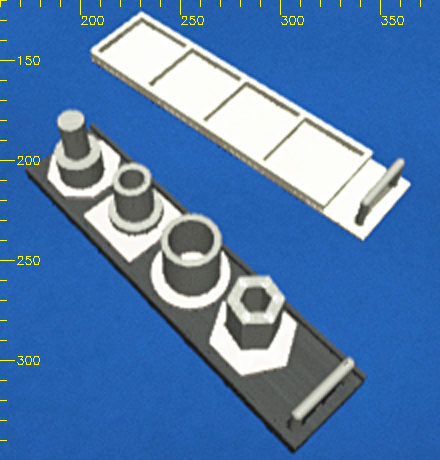

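```bash
cat > h.py <<'E'
import numpy as np
def cam(n):
    d=np.load(f"{n}0.npz"); f=192/np.tan(np.radians(float(d["fov_y"]))/2)
    return d["R"],d["t"],f,float(d["cx"]),float(d["cy"])
def proj(c,X):
    R,t,f,cx,cy=c; p=np.asarray(X)@R.T+t; return np.c_[f*p[:,0]/p[:,2]+cx,f*p[:,1]/p[:,2]+cy]
def back(c,u,v,z):
    R,t,f,cx,cy=c; d=R.T@np.array([(u-cx)/f,(v-cy)/f,1]); o=-R.T@t
    return o+d*(z-o[2])/d[2]
T=cam("top");S=cam("scene")
E
python3 - <<'E'
from h import *
from scipy.optimize import least_squares
def sv(p,xy,z):
    a=p[2];c,s=np.cos(a),np.sin(a); xy=np.array(xy)
    return np.c_[p[0]+c*xy[:,0]-s*xy[:,1],p[1]+s*xy[:,0]+c*xy[:,1],np.full(len(xy),z)]
# tray rim corners z=15
txy=[(37,-142),(-37,-142),(37,142)]; tp=[(393,233.3),(400.3,287.7),(185.3,250)]
sxy=[(-37,-142),(37,-142),(-37,142),(37,142)]
# scene: which are they? world x toward the camera
sp={ 'a':(206,146),'b':(230.5,126.5),'c':(346.5,196),'d':(321,224)}
for k in sp: print(k,back(S,*sp[k],15).round(1))
for u in tp: print(back(T,*u,15).round(1))
for c_,xy,pp in((T,txy,tp),):
    r=least_squares(lambda p:(proj(c_,sv(p,xy,15))-pp).ravel(),[400,0,0]);print("tray T",r.x,r.fun.round(1))
sxy=[(37,-142),(-37,-142),(-37,142),(37,142)];spp=[sp[k] for k in'abcd']
r=least_squares(lambda p:(proj(S,sv(p,sxy,15))-spp).ravel(),[400,0,0]);print("tray S",r.x,r.fun.round(1))
r=least_squares(lambda p:np.r_[(proj(T,sv(p,txy,15))-tp).ravel(),(proj(S,sv(p,sxy,15))-spp).ravel()],[400,0,0]);print("both",r.x,r.fun.round(1))
for y in(105,35,-35,-105):print(y,sv(r.x,[(0,y)],5).round(1))
P=[("plug",(314.3,147.3),86,(72,119)),("bush",(261.3,155.7),66,(132,181)),("sleeve",(206.7,152),66,(191,241)),("hex",(157,152),62,(255,299))]
for n,u,z,s in P: print(n,back(T,*u,z).round(1),back(S,s[0]/2+160,s[1]/2+120,z).round(1))
# hex corners top view
hc=[(125,97),(146,58),(194,65),(218,99),(201,133),(147,139)]
hw=np.array([back(T,100+a/3,120+b/3,62) for a,b in hc]);c=hw.mean(0);print(c)
print(np.degrees(np.arctan2((hw-c)[:,1],(hw-c)[:,0])).round(1),np.linalg.norm(hw-c,axis=1).round(1))
# pallet yaw: lip edges
for a,b in(((30,42),(709,65)),((17,197),(709,220))):
    A=back(T,100+a[0]/3,120+a[1]/3,14);B=back(T,100+b[0]/3,120+b[1]/3,14);d=A-B;print(A,B,"yaw",np.degrees(np.arctan2(-d[0],d[1])))
E
```

```text
a [ 529.2 -183.8   15. ]
b [ 456.3 -188.    15. ]
c [448.5  94.7  15. ]
d [526.2  96.7  15. ]
[ 525.9 -190.5   15. ]
[ 452.3 -192.1   15. ]
[519.8  94.2  15. ]
tray T [ 4.85941021e+02 -4.90802224e+01  2.26047199e-02] [-0.2 -0.1 -0.1  0.1  0.4  0. ]
tray S [ 4.89969039e+02 -4.54749871e+01  1.70631051e-02] [-1.1 -0.7  0.3 -0.2 -0.1  1.   0.8 -0.5]
both [ 4.87250012e+02 -4.79111509e+01  1.72935575e-02] [-1.  -0.5 -1.2 -0.2 -0.4 -1.5 -0.9 -1.9  0.4 -1.4 -0.4 -0.6  0.6 -2.3]
105 [[485.4  57.1   5. ]]
35 [[486.6 -12.9   5. ]]
-35 [[487.9 -82.9   5. ]]
-105 [[ 489.1 -152.9    5. ]]
plug [633.1 -83.3  86. ] [634.2 -80.1  86. ]
bush [631.8 -15.7  66. ] [635.8 -12.4  66. ]
sleeve [640.9  55.3  66. ] [644.8  58.6  66. ]
hex [645.9 120.9  62. ] [647.6 122.1  62. ]
[644.76178489 120.5310214   62.        ]
[  85.    30.   -34.1  -94.1 -142.9  148.1] [20.5 22.1 17.8 20.2 20.6 21. ]
[691.48245236 197.06067047  14.        ] [ 661.55839656 -124.62944013   14.        ] yaw -5.314438724091592
[616.09635344 202.81187907  14.        ] [ 586.49074307 -117.96136611   14.        ] yaw -5.27314720322715
```

>>> jog_arm(series=[[[471.5,469.7,-60],[0,0,1.286],1],[[471.5,469.7,-60],[0,0,1.286],1],[[471.5,469.7,-60],[0,0,1.286],1],[[471.5,469.7,-60],[0,0,1.286],1],[[471.5,469.7,-60],[0,0,1.286],1]], squeeze=30)

```text
time_s: 0.52
ee_pos: [309.3, -403.8, 385.3]
ee_rot: [-180.0, 0.1, -37.6]
force: [1.3, -0.8, 0.1]
gripper_width: 91.3
```

>>> jog_arm(series=[[[323.7,321.8,-45],[0,0,0.656],1],[[323.7,321.8,-45],[0,0,0.656],1],[[323.7,321.8,-45],[0,0,0.656],1],[[323.7,321.8,-45],[0,0,0.656],1],[[323.7,321.8,-45],[0,0,0.656],1]])

```text
time_s: 0.93
ee_pos: [456.3, -257.2, 364.8]
ee_rot: [-180.0, 0.1, -1.7]
force: [-0.0, -1.1, 0.0]
gripper_width: 91.1
```

>>> jog_arm(series=[[[176,174,-25],[0,0,0],1],[[176,174,-25],[0,0,0],1],[[176,174,-25],[0,0,0],1],[[176,174,-25],[0,0,0],1],[[176,174,-25],[0,0,0],1]])

```text
time_s: 1.35
ee_pos: [603.5, -111.1, 343.5]
ee_rot: [-180.0, 0.1, -1.7]
force: [1.0, -0.1, -0.8]
gripper_width: 91.0
```

>>> jog_arm(series=[[[30,29,-23],[0,0,0],1],[[30,29,-23],[0,0,0],1],[[30,29,-23],[0,0,0],1],[[30,29,-23],[0,0,0],1],[[30,29,-23],[0,0,0],1]])

```text
time_s: 1.77
ee_pos: [632.7, -83.2, 320.9]
ee_rot: [180.0, 0.2, -1.7]
force: [0.5, 0.0, 0.1]
gripper_width: 91.6
```

Run:
```python
from workcell import telemetry, imaging
import cv2, numpy as np
from h import *
s=telemetry.state();print(s['ee_pos'],s['time_s'])
ims=[]
for n,c in [("scene",S),("top",T)]:
    im=imaging.grab_frame(n)["pixels"][:,:,::-1].copy()
    p=s['ee_pos']-[0,0,191]
    q=proj(c,[p,p-[0,0,0]+[45,0,0],p-[45,0,0]]); print(q)
    for u in q: cv2.circle(im,tuple(int(round(float(v))) for v in u),2,(0,0,255),-1)
    cv2.imwrite(f"pics/{n}1.png",im)
    x,y=(160,100) if n=="scene" else (250,80)
    ims.append(cv2.resize(im[y:y+180,x:x+130],None,fx=3,fy=3))
cv2.imwrite("pics/m1.png",np.hstack(ims))
```

```text
[632.70795613 -83.16693572 320.88194439] 1.7667
[[191.18597378 159.1440919 ]
 [167.85323588 175.97988153]
 [212.9179302  143.46334976]]
[[318.12512712 136.52595907]
 [315.08890001 100.7958824 ]
 [321.25684677 173.37978415]]
```

View pics/m1.png

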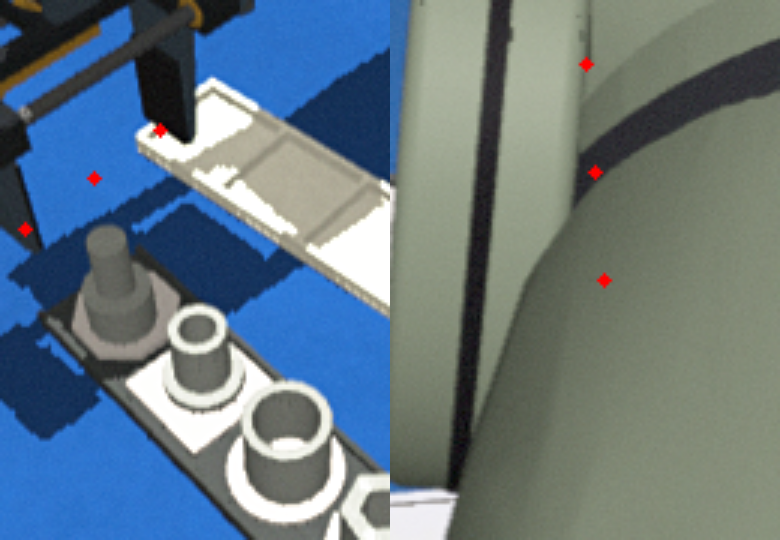

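>>> jog_arm(series=[[[0,0,-30],[0,0,0],1],[[0,0,-55],[0,0,0],1],[[0,0,-70],[0,0,0],1],[[0,0,-77],[0,0,0],1],[[0,0,-78],[0,0,0],1]])

```text
time_s: 2.28
ee_pos: [631.9, -84.4, 242.7]
ee_rot: [180.0, 0.2, -1.9]
force: [0.2, -0.8, 0.1]
gripper_width: 91.2
```

>>> jog_arm(series=[[[0,0,0],[0,0,0],0.1],[[0,0,0],[0,0,0],0.1],[[0,0,0],[0,0,0],0.1],[[0,0,0],[0,0,0],0.1],[[0,0,0],[0,0,0],0.1]], squeeze=35)

```text
time_s: 2.7
ee_pos: [632.0, -84.4, 243.6]
ee_rot: [180.0, 0.1, -1.9]
force: [0.6, -0.7, -0.4]
gripper_width: 60.8
```

>>> jog_arm(series=[[[0,0,0],[0,0,0],0],[[0,0,0],[0,0,0],0],[[0,0,0],[0,0,0],0],[[0,0,0],[0,0,0],0],[[0,0,0],[0,0,0],0]])

```text
time_s: 3.12
ee_pos: [632.1, -84.4, 243.5]
ee_rot: [180.0, 0.1, -1.9]
force: [2.4, 0.2, 2.2]
gripper_width: 27.5
```

>>> jog_arm(series=[[[0,0,0],[0,0,0],0],[[0,0,0],[0,0,0],0],[[0,0,0],[0,0,0],0],[[0,0,0],[0,0,0],0],[[0,0,0],[0,0,0],0]])

```text
time_s: 3.53
ee_pos: [632.6, -84.4, 243.9]
ee_rot: [180.0, 0.0, -1.9]
force: [3.8, -0.2, 1.1]
gripper_width: 20.8
```

>>> jog_arm(series=[[[0,0,3],[0,0,0],0],[[0,0,10],[0,0,0],0],[[0,0,25],[0,0,0],0],[[0,0,45],[0,0,0],0],[[0,0,65],[0,0,0],0]])

```text
time_s: 3.95
ee_pos: [631.6, -84.3, 308.4]
ee_rot: [180.0, 0.3, -1.9]
force: [0.5, -0.0, -4.1]
gripper_width: 20.3
```

>>> jog_arm(series=[[[-8,5,15],[0,0,0],0],[[-35,30,22],[0,0,0],0],[[-60,57,22],[0,0,0],0],[[-88,84,22],[0,0,0],0],[[-114,110,15],[0,0,0],0]])

```text
time_s: 4.37
ee_pos: [515.6, 26.5, 324.2]
ee_rot: [-180.0, 0.3, -1.9]
force: [0.6, 1.0, -3.3]
gripper_width: 20.8
```

>>> jog_arm(series=[[[-18,18,-8],[0,0,0],0],[[-28,28,-18],[0,0,0],0],[[-32,31,-30],[0,0,0],0],[[-33,31,-42],[0,0,0],0],[[-33,31,-50],[0,0,0],0]])

```text
time_s: 4.78
ee_pos: [481.0, 57.7, 273.1]
ee_rot: [180.0, 0.6, -1.9]
force: [0.0, -0.7, -3.4]
gripper_width: 21.0
```

>>> jog_arm(series=[[[2,-1,-14],[0,0,0],0],[[3,-1,-26],[0,0,0],0],[[3,-1,-34],[0,0,0],0],[[3,-1,-37],[0,0,0],0],[[3,-1,-38],[0,0,0],0]])

```text
time_s: 5.2
ee_pos: [483.9, 56.6, 234.6]
ee_rot: [180.0, 0.7, -1.9]
force: [-0.7, -0.3, -4.7]
gripper_width: 20.8
```

```bash
cat > look.py <<'E'
from workcell import telemetry, imaging
import cv2, numpy as np, sys
a=sys.argv; n=a[1]; x,y,w,h,k=map(int,a[3:8])
im=imaging.grab_frame(n)["pixels"][:,:,::-1]
cv2.imwrite(f"pics/{a[2]}_full.png",im)
cv2.imwrite(f"pics/{a[2]}.png",cv2.resize(im[y:y+h,x:x+w],None,fx=k,fy=k,interpolation=cv2.INTER_CUBIC))
E
python3 look.py scene p1 200 60 200 190 3
```

```text
(no output)
```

View pics/p1.png

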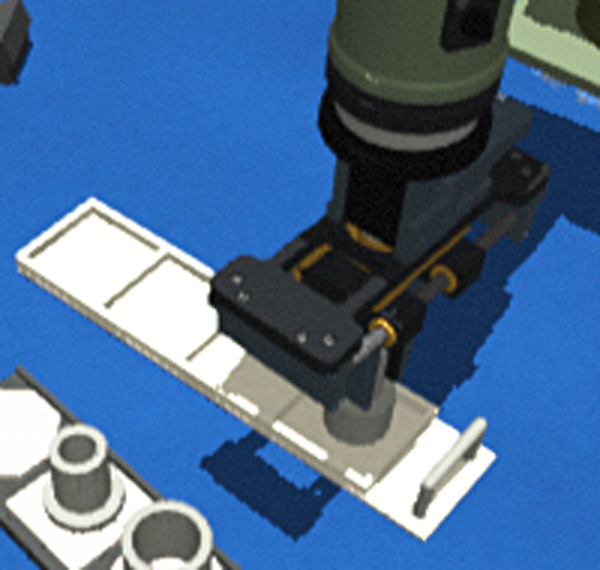

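>>> jog_arm(series=[[[0,0,-1],[0,0,0],0],[[0,0,-2],[0,0,0],0],[[0,0,-2.5],[0,0,0],0],[[0,0,-3],[0,0,0],0],[[0,0,-3],[0,0,0],0]])

```text
time_s: 5.67
ee_pos: [484.2, 56.6, 232.8]
ee_rot: [180.0, 0.6, -1.9]
force: [-1.6, -0.2, 3.6]
gripper_width: 20.6
```

>>> jog_arm(series=[[[0,0,0],[0,0,0],0.7],[[0,0,0],[0,0,0],0.7],[[0,0,0],[0,0,0],0.7],[[0,0,0],[0,0,0],0.7],[[0,0,5],[0,0,0],0.7]])

```text
time_s: 6.08
ee_pos: [483.9, 56.6, 237.2]
ee_rot: [180.0, 0.7, -1.9]
force: [-1.2, -0.7, 0.2]
gripper_width: 51.3
```

>>> jog_arm(series=[[[0,0,35],[0,0,0],1],[[0,0,70],[0,-0.01,0.03],1],[[25,-12,85],[0,-0.01,0.03],1],[[60,-28,85],[0,-0.01,0.03],1],[[95,-46,85],[0,-0.01,0.03],1]])

```text
time_s: 6.5
ee_pos: [579.8, 10.5, 324.8]
ee_rot: [180.0, -0.2, -0.1]
force: [0.2, 0.3, 0.2]
gripper_width: 84.7
```

>>> jog_arm(series=[[[30,-15,0],[0,0,0],1],[[48,-23,-15],[0,0,0],1],[[54,-26,-35],[0,0,0],1],[[54,-26,-55],[0,0,0],1],[[54,-26,-70],[0,0,0],1]])

```text
time_s: 6.92
ee_pos: [634.0, -15.9, 253.2]
ee_rot: [180.0, -0.1, -0.1]
force: [-0.4, 0.1, 0.7]
gripper_width: 91.2
```

>>> jog_arm(series=[[[-1,1,-18],[0,0,0],1],[[-1,1,-28],[0,0,0],0.3],[[-1,1,-32],[0,0,0],0],[[-1,1,-32],[0,0,0],0],[[-1,1,-32],[0,0,0],0]])

```text
time_s: 7.33
ee_pos: [633.4, -14.9, 222.0]
ee_rot: [180.0, -0.1, -0.1]
force: [-1.0, -0.1, 0.3]
gripper_width: 67.5
```

>>> jog_arm(series=[[[0,0,0],[0,0,0],0],[[0,0,0],[0,0,0],0],[[0,0,0],[0,0,0],0],[[0,0,0],[0,0,0],0],[[0,0,0],[0,0,0],0]])

```text
time_s: 7.75
ee_pos: [633.4, -14.9, 222.4]
ee_rot: [180.0, -0.2, -0.1]
force: [0.7, -1.0, -0.8]
gripper_width: 34.2
```

>>> jog_arm(series=[[[0,0,0],[0,0,0],0],[[0,0,0],[0,0,0],0],[[0,0,0],[0,0,0],0],[[0,0,0],[0,0,0],0],[[0,0,0],[0,0,0],0]])

```text
time_s: 8.17
ee_pos: [633.4, -14.9, 222.3]
ee_rot: [180.0, -0.2, -0.1]
force: [-0.6, -0.1, 0.6]
gripper_width: 31.3
```

>>> jog_arm(series=[[[0,0,4],[0,0,0],0],[[0,0,15],[0,0,0],0],[[0,0,35],[0,0,0],0],[[-8,0,55],[0,0,0],0],[[-30,0,65],[0,0,0],0]])

```text
time_s: 8.58
ee_pos: [605.8, -15.0, 290.5]
ee_rot: [180.0, -0.6, -0.1]
force: [1.6, 0.2, -1.9]
gripper_width: 31.5
```

>>> jog_arm(series=[[[-35,0,0],[0,0,0],0],[[-70,1,0],[0,0,0],0],[[-100,1,-5],[0,0,0],0],[[-114,1,-15],[0,0,0],0],[[-118,1,-30],[0,0,0],0]])

```text
time_s: 9.0
ee_pos: [485.2, -13.9, 262.1]
ee_rot: [180.0, -0.7, -0.1]
force: [0.6, -0.7, -1.7]
gripper_width: 31.5
```

>>> jog_arm(series=[[[0.5,0,-20],[0,0.01,0],0],[[0.5,0,-35],[0,0.01,0],0],[[0.5,0,-44],[0,0.01,0],0],[[0.5,0,-47],[0,0.01,0],0],[[0.5,0,-48],[0,0.01,0],0]])

```text
time_s: 9.42
ee_pos: [485.9, -13.9, 214.1]
ee_rot: [180.0, -0.1, -0.1]
force: [0.1, -0.4, -0.7]
gripper_width: 31.4
```

>>> jog_arm(series=[[[0,0,-1],[0,0,0],0],[[0,0,-1.5],[0,0,0],0],[[0,0,-2],[0,0,0],0],[[0,0,-2.5],[0,0,0],0],[[0,0,-3],[0,0,0],0]])

```text
time_s: 9.83
ee_pos: [486.0, -13.9, 211.4]
ee_rot: [180.0, -0.2, -0.1]
force: [-0.5, -0.5, -3.0]
gripper_width: 31.4
```

```bash
python3 look.py scene p2 200 60 200 190 3
```

```text
(no output)
```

View pics/p2.png

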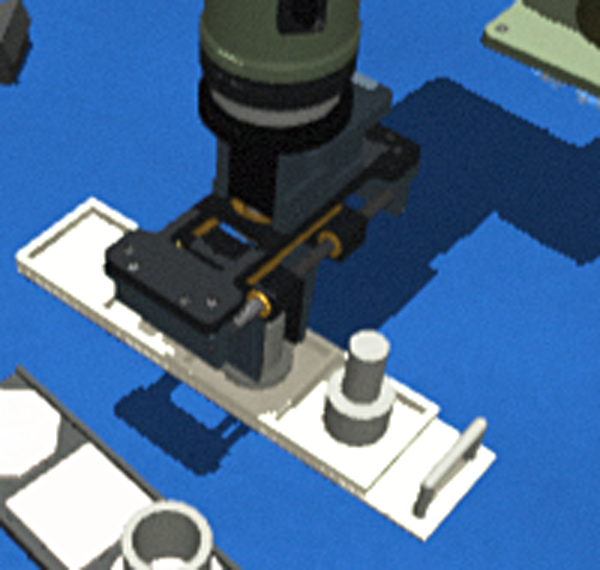

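>>> jog_arm(series=[[[0,0,-0.5],[0,0,0],0],[[0,0,-1],[0,0,0],0],[[0,0,-1],[0,0,0],0],[[0,0,-1.5],[0,0,0],0],[[0,0,-1.5],[0,0,0],0]])

```text
time_s: 10.3
ee_pos: [486.0, -13.9, 211.2]
ee_rot: [180.0, -0.2, -0.1]
force: [-2.8, -0.3, 11.0]
gripper_width: 31.6
```

Contact. Release and go back to the sleeve (641.5, 56).

>>> jog_arm(series=[[[0,0,0],[0,0,0],0.8],[[0,0,0],[0,0,0],0.8],[[0,0,0],[0,0,0],0.8],[[0,0,0],[0,0,0],0.8],[[0,0,5],[0,0,0],0.8]])

```text
time_s: 10.72
ee_pos: [485.6, -13.9, 215.5]
ee_rot: [180.0, -0.1, -0.1]
force: [-0.4, -0.2, -1.1]
gripper_width: 61.9
```

>>> jog_arm(series=[[[0,0,35],[0,0,0],1],[[0,0,70],[0,0,0],1],[[5,2,105],[0,0,0],1],[[40,17,112],[0,0,0],1],[[75,33,112],[0,0,0],1]])

```text
time_s: 11.13
ee_pos: [561.3, 18.9, 332.1]
ee_rot: [180.0, -0.5, -0.2]
force: [0.4, -1.0, -0.8]
gripper_width: 91.2
```

>>> jog_arm(series=[[[35,16,0],[0,0,0],1],[[65,30,-5],[0,0,0],1],[[78,36,-25],[0,0,0],1],[[80,37,-50],[0,0,0],1],[[80,37,-68],[0,0,0],1]])

```text
time_s: 11.55
ee_pos: [642.0, 56.7, 262.2]
ee_rot: [180.0, -0.4, -0.1]
force: [-0.5, 0.0, -0.7]
gripper_width: 91.4
```

>>> jog_arm(series=[[[0,0,-20],[0,0.004,0],1],[[0,0,-33],[0,0.004,0],0.6],[[0,0,-38],[0,0.004,0],0.2],[[0,0,-39],[0,0.004,0],0],[[0,0,-39],[0,0.004,0],0]])

```text
time_s: 11.97
ee_pos: [642.3, 56.6, 223.6]
ee_rot: [180.0, -0.2, -0.1]
force: [0.5, -0.4, 0.6]
gripper_width: 67.2
```

>>> jog_arm(series=[[[0,0,0],[0,0,0],0],[[0,0,0],[0,0,0],0],[[0,0,0],[0,0,0],0],[[0,0,0],[0,0,0],0],[[0,0,0],[0,0,0],0]])

```text
time_s: 12.38
ee_pos: [642.4, 56.7, 224.7]
ee_rot: [180.0, -0.3, -0.2]
force: [-1.1, -0.2, 5.2]
gripper_width: 45.2
```

>>> jog_arm(series=[[[0,0,0],[0,0,0],0],[[0,0,0],[0,0,0],0],[[0,0,0],[0,0,0],0],[[0,0,0],[0,0,0],0],[[0,0,0],[0,0,0],0]])

```text
time_s: 12.8
ee_pos: [642.4, 56.6, 224.7]
ee_rot: [180.0, -0.3, -0.2]
force: [-0.3, 0.4, 2.1]
gripper_width: 44.7
```

>>> jog_arm(series=[[[0,0,4],[0,0,0],0],[[0,0,15],[0,0,0],0],[[0,-2,35],[0,0,0],0],[[-8,-12,55],[0,0,0],0],[[-25,-32,70],[0,0,0],0]])

```text
time_s: 13.22
ee_pos: [618.8, 25.8, 296.6]
ee_rot: [-180.0, -0.6, -0.0]
force: [0.6, -1.0, -3.1]
gripper_width: 45.4
```

>>> jog_arm(series=[[[-20,-30,5],[0,0,0],0],[[-45,-60,5],[0,0,0],0],[[-70,-88,5],[0,0,0],0],[[-100,-103,0],[0,0,0],0],[[-122,-107,-10],[0,0,0],0]])

```text
time_s: 13.63
ee_pos: [495.0, -83.2, 287.9]
ee_rot: [179.9, -0.7, -0.2]
force: [0.2, -0.1, -2.8]
gripper_width: 45.4
```

Target x 487.2, contact z ≈ 213.5.

>>> jog_arm(series=[[[-6,0,-20],[0,0.01,0],0],[[-8,0,-40],[0,0.01,0],0],[[-8,0,-58],[0,0.01,0],0],[[-8,0,-69],[0,0.01,0],0],[[-8,0,-72],[0,0.01,0],0]])

```text
time_s: 14.05
ee_pos: [486.3, -83.2, 214.6]
ee_rot: [180.0, 0.1, -0.2]
force: [-0.5, 0.1, -2.4]
gripper_width: 45.4
```

>>> jog_arm(series=[[[0,0,-1],[0,0,0],0],[[0,0,-1.5],[0,0,0],0],[[0,0,-2],[0,0,0],0],[[0,0,-2.5],[0,0,0],0],[[0,0,-3],[0,0,0],0]])

```text
time_s: 14.47
ee_pos: [486.6, -83.2, 213.6]
ee_rot: [180.0, -0.0, -0.2]
force: [-4.6, 0.3, 13.5]
gripper_width: 45.3
```

>>> jog_arm(series=[[[0,0,0],[0,0,0],0.8],[[0,0,0],[0,0,0],0.8],[[0,0,0],[0,0,0],0.8],[[0,0,0],[0,0,0],0.8],[[0,0,2],[0,0,0],0.8]])

```text
time_s: 14.88
ee_pos: [486.6, -83.2, 215.4]
ee_rot: [180.0, 0.0, -0.2]
force: [0.9, -0.3, 0.6]
gripper_width: 72.5
```

>>> jog_arm(series=[[[0,0,25],[0,0,0],1],[[0,0,60],[0,0,0],1],[[2,2,100],[0,0,0],1],[[25,30,112],[0,0,0],1],[[50,60,112],[0,0,0],1]])

```text
time_s: 15.3
ee_pos: [537.4, -23.7, 332.2]
ee_rot: [179.9, -0.5, -0.4]
force: [0.0, -0.2, 0.2]
gripper_width: 91.4
```

```bash
python3 look.py scene p3 170 100 200 190 3
```

```text
(no output)
```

View pics/p3.png

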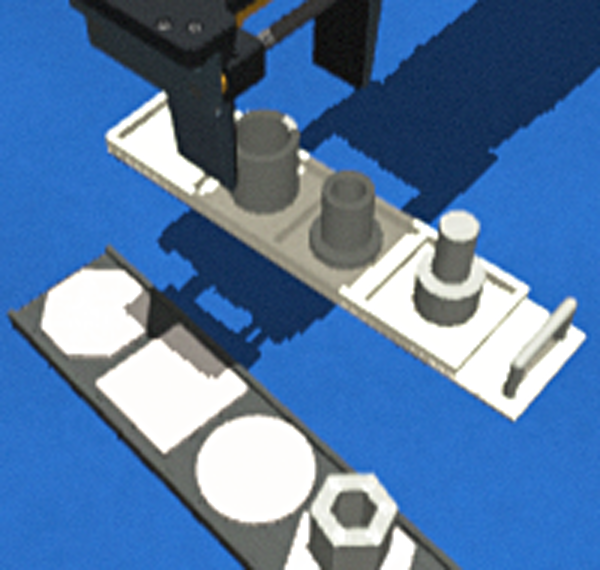

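>>> jog_arm(series=[[[22,29,0],[0,0,0],1],[[45,59,0],[0,0,0],1],[[68,90,0],[0,0,-0.02],1],[[90,120,0],[0,0,-0.02],1],[[104,138,-5],[0,0,-0.02],1]])

```text
time_s: 15.77
ee_pos: [647.3, 122.3, 325.7]
ee_rot: [-179.7, -0.8, -1.2]
force: [0.3, -0.2, -0.7]
gripper_width: 91.0
```

>>> jog_arm(series=[[[4,6,-25],[0,0.007,0],1],[[4,6,-60],[0,0.007,0],1],[[4,6,-90],[0,0.007,0],1],[[4,6,-102],[0,0.007,0],0.7],[[4,6,-106],[0,0.007,0],0.4]])

```text
time_s: 16.18
ee_pos: [650.3, 128.1, 216.5]
ee_rot: [-179.8, -0.1, -1.2]
force: [-0.0, -0.1, 0.7]
gripper_width: 81.0
```

>>> jog_arm(series=[[[-4,-7,3.5],[0,0,0],0.7],[[-4,-7,3.5],[0,0,0],0.7],[[-4,-7,3.5],[0,0,0],0.4],[[-4,-7,3.5],[0,0,0],0.2],[[-4,-7,3.5],[0,0,0],0]])

```text
time_s: 16.6
ee_pos: [646.7, 121.0, 221.6]
ee_rot: [-179.8, -0.2, -1.2]
force: [-0.4, -0.2, 0.2]
gripper_width: 47.2
```

>>> jog_arm(series=[[[0,0,0],[0,0,0],0],[[0,0,0],[0,0,0],0],[[0,0,0],[0,0,0],0],[[0,0,0],[0,0,0],0],[[0,0,0],[0,0,0],0]])

```text
time_s: 17.02
ee_pos: [646.8, 121.0, 222.4]
ee_rot: [-179.8, -0.3, -1.2]
force: [-1.7, -1.0, 5.4]
gripper_width: 39.4
```

>>> jog_arm(series=[[[0,0,0],[0,0,0],0],[[0,0,0],[0,0,0],0],[[0,0,0],[0,0,0],0],[[0,0,0],[0,0,0],0],[[0,0,0],[0,0,0],0]])

```text
time_s: 17.43
ee_pos: [646.9, 121.0, 222.4]
ee_rot: [-179.8, -0.3, -1.2]
force: [-1.1, -1.1, 2.4]
gripper_width: 38.9
```

```bash
python3 look.py scene p4 230 170 150 150 4
```

```text
(no output)
```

View pics/p4.png

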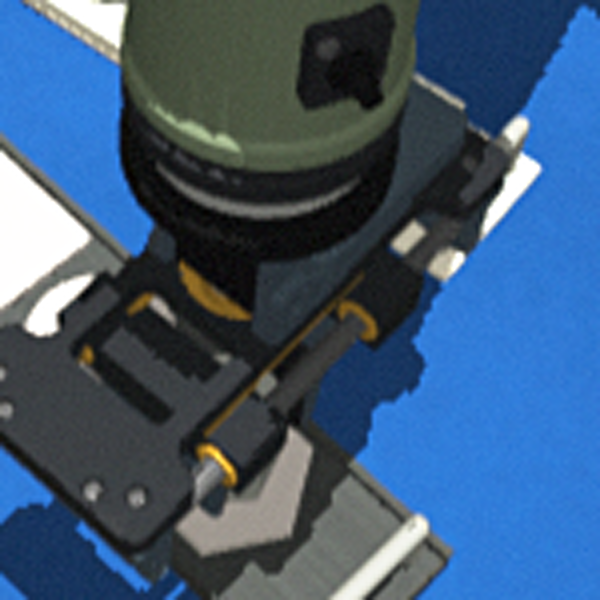

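Run:
```python
from h import *
import cv2
a=cv2.imread("pics/top0.png")[130:185,132:195]; b=cv2.imread("pics/p3_full.png")[245:320,255:325]
A=cv2.resize(a,None,fx=6,fy=6,interpolation=cv2.INTER_CUBIC);B=cv2.resize(b,None,fx=6,fy=6,interpolation=cv2.INTER_CUBIC)
def draw(img,c,o,ctr,ang,col):
    an=np.radians(ang+30+60*np.arange(6)); X=np.c_[ctr[0]+20.78*np.cos(an),ctr[1]+20.78*np.sin(an),np.full(6,62)]
    q=((proj(c,X)-o+.5)*6-.5); cv2.polylines(img,[q.round().astype(np.int32)],True,col,1)
for ang,col in((-12,(0,0,255)),(-2,(0,255,0)),(8,(255,0,0))):
    draw(A,T,(132,130),(645.3,120.7),ang,col); draw(B,S,(255,245),(647.6,122.1),ang,col)
h=max(A.shape[0],B.shape[0]); f=lambda i:cv2.copyMakeBorder(i,0,h-i.shape[0],0,0,0)
cv2.imwrite("pics/hx.png",np.hstack([f(A),f(B)]))
```

```text
(no output)
```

View pics/hx.png

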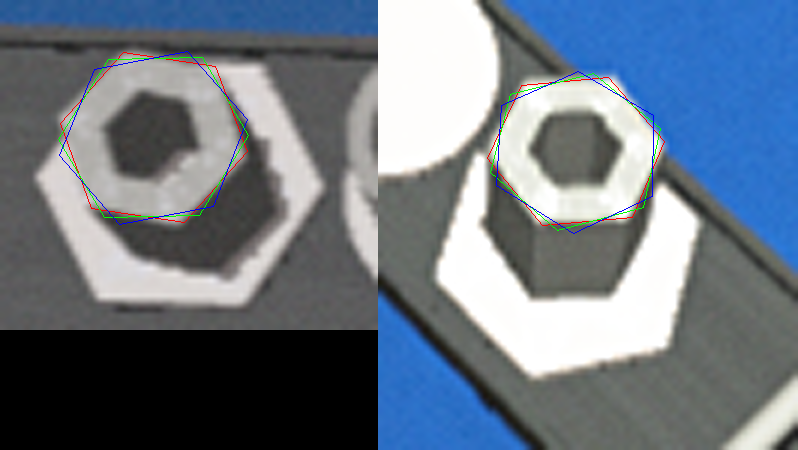

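Run:
```python
from h import *
from scipy.optimize import least_squares
def fit(c,o,P,n):
    P=np.array(P,float); P=(P+.5)/6-.5+o
    W=np.array([back(c,u,v,62) for u,v in P])
    def r(p):
        an=np.radians(p[2]+30+60*np.arange(6)); X=np.c_[p[0]+20.78*np.cos(an),p[1]+20.78*np.sin(an)]
        D=np.linalg.norm(X[:,None]-W[None,:,:2],axis=2); return D.min(1)
    for a in(-20,-10,0,10):
        s=least_squares(r,[*W[:,:2].mean(0),a]);print(n,s.x.round(1),s.cost.round(1))
fit(T,(132,130),[(124,55),(213,65),(247,133),(185,220),(95,205),(60,122)],"T")
fit(S,(255,245),[(525-378,77),(617-378,77),(664-378,150),(632-378,222),(543-378,222),(488-378,153)],"S")
```

```text
T [646.2 120.5  -9.7] 5.1
T [646.2 120.5  -9.7] 5.1
T [646.2 120.5  -9.7] 5.1
T [646.2 120.5  -9.7] 5.1
S [647.1 122.5 -15.8] 2.9
S [647.1 122.5 -15.8] 2.9
S [647.1 122.5 -15.8] 2.9
S [647.1 122.5 -15.8] 2.9
```

>>> jog_arm(series=[[[0,0,0],[0,0,0],0.7],[[0,0,0],[0,0,0],0.7],[[0,0,0],[0,0,0],0.7],[[0,0,0],[0,0,-0.1],0.7],[[0,0,-1],[0,0,-0.2],0.7]])

```text
time_s: 17.9
ee_pos: [646.9, 121.0, 221.3]
ee_rot: [-179.8, -0.3, -12.9]
force: [0.4, -0.4, -0.3]
gripper_width: 63.4
```

>>> jog_arm(series=[[[0,0,0],[0,0,0],0.4],[[0,0,0],[0,0,0],0.1],[[0,0,0],[0,0,0],0],[[0,0,0],[0,0,0],0],[[0,0,0],[0,0,0],0]])

```text
time_s: 18.32
ee_pos: [646.9, 121.1, 221.2]
ee_rot: [-179.8, -0.3, -12.9]
force: [-0.1, 0.0, -0.4]
gripper_width: 36.1
```

>>> jog_arm(series=[[[0,0,0],[0,0,0],0],[[0,0,0],[0,0,0],0],[[0,0,0],[0,0,0],0],[[0,0,0],[0,0,0],0],[[0,0,0],[0,0,0],0]])

```text
time_s: 18.73
ee_pos: [646.9, 121.1, 221.2]
ee_rot: [-179.8, -0.3, -12.9]
force: [0.5, 0.4, 0.2]
gripper_width: 36.0
```

>>> jog_arm(series=[[[0,0,4],[0,0,0],0],[[0,0,15],[0,0,0],0],[[0,-2,40],[0,0,0],0],[[0,-12,68],[0,0,0],0],[[-4,-35,90],[0,0,0],0]])

```text
time_s: 19.15
ee_pos: [643.4, 87.8, 313.5]
ee_rot: [-179.6, -0.4, -12.7]
force: [2.2, -0.6, -2.8]
gripper_width: 36.4
```

>>> jog_arm(series=[[[-15,-35,5],[0,0,0],0],[[-30,-70,5],[0,0,0],0],[[-45,-105,5],[0,0,0],0],[[-62,-138,5],[0,0,0],0],[[-80,-170,5],[0,0,0],0]])

```text
time_s: 19.57
ee_pos: [562.4, -83.7, 319.2]
ee_rot: [-179.7, -0.5, -12.7]
force: [1.0, 0.2, -3.8]
gripper_width: 36.1
```

>>> jog_arm(series=[[[-25,-25,0],[0,0,0.05],0],[[-50,-48,-5],[0,0,0.1],0],[[-67,-63,-20],[0,0,0.15],0],[[-73,-69,-40],[0,0,0.18],0],[[-74,-70,-65],[0,0.007,0.18],0]])

```text
time_s: 19.98
ee_pos: [487.1, -155.2, 255.7]
ee_rot: [-179.8, -0.3, -2.5]
force: [0.0, 0.7, -4.0]
gripper_width: 36.2
```

```bash
python3 look.py scene p5 180 70 200 190 3
```

View pics/p5.png

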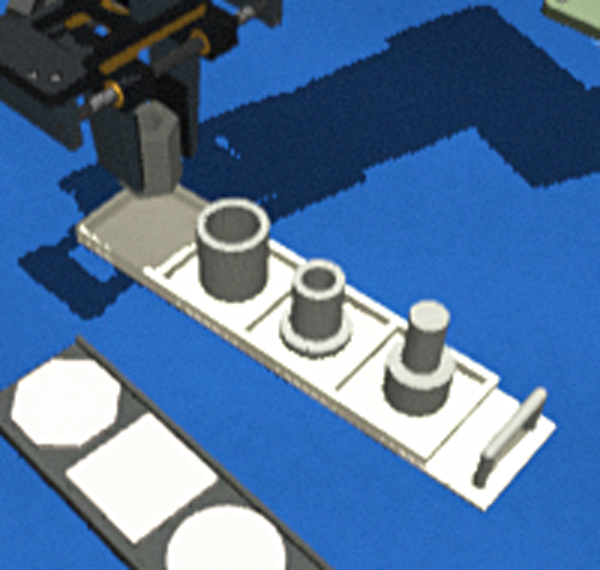

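>>> jog_arm(series=[[[1,1.5,-16],[0,0,0],0],[[1,1.5,-30],[0,0,0],0],[[1,1.5,-38],[0,0,0],0],[[1,1.5,-42],[0,0,0],0],[[1,1.5,-43],[0,0,0],0]])

```text
time_s: 20.45
ee_pos: [486.7, -152.6, 210.0]
ee_rot: [-179.6, 0.4, -2.5]
force: [-8.6, 1.0, 22.0]
gripper_width: 36.1
```

>>> jog_arm(series=[[[0,0,-1],[0,0,0],0],[[0,0,-1.5],[0,0,0],0],[[0,0,-2],[0,0,0],0],[[0,0,-2.5],[0,0,0],0],[[0,0,-3],[0,0,0],0]])

```text
time_s: 20.87
ee_pos: [487.5, -152.6, 210.0]
ee_rot: [-179.6, 0.3, -2.5]
force: [-5.2, 2.2, 22.9]
gripper_width: 35.8
```

>>> jog_arm(series=[[[0,0,0],[0,0,0],0.8],[[0,0,0],[0,0,0],0.8],[[0,0,0],[0,0,0],0.8],[[0,0,0],[0,0,0],0.8],[[0,0,2],[0,0,0],0.8]])

```text
time_s: 21.28
ee_pos: [487.4, -152.6, 211.5]
ee_rot: [-179.6, 0.3, -2.5]
force: [0.4, -1.0, 0.2]
gripper_width: 66.3
```

>>> jog_arm(series=[[[0,0,25],[0,0,0],1],[[0,0,60],[0,0,0],1],[[-2,-2,100],[0,0,0],1],[[-15,-35,115],[0,0,0],1],[[-40,-68,115],[0,0,0],1]])

```text
time_s: 21.7
ee_pos: [450.0, -221.2, 331.1]
ee_rot: [-179.9, -0.3, -2.2]
force: [0.9, -1.2, 0.5]
gripper_width: 90.9
```

>>> jog_arm(series=[[[-20,-35,0],[0,0,0],1],[[-45,-65,0],[0,0,0],1],[[-70,-95,0],[0,0,0],1],[[-90,-125,0],[0,0,0],1],[[-95,-130,0],[0,0,0],1]])

```text
time_s: 22.12
ee_pos: [352.6, -354.6, 331.1]
ee_rot: [180.0, -0.3, -2.5]
force: [0.4, -0.6, 0.1]
gripper_width: 91.3
```

```bash
python3 look.py scene p6 180 100 200 160 3; python3 look.py top p7 150 180 260 140 3
```

```text
(no output)
```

View pics/p6.png

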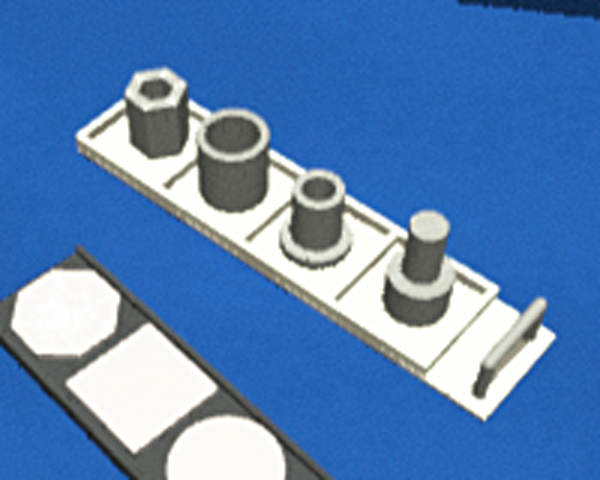

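View pics/p7.png

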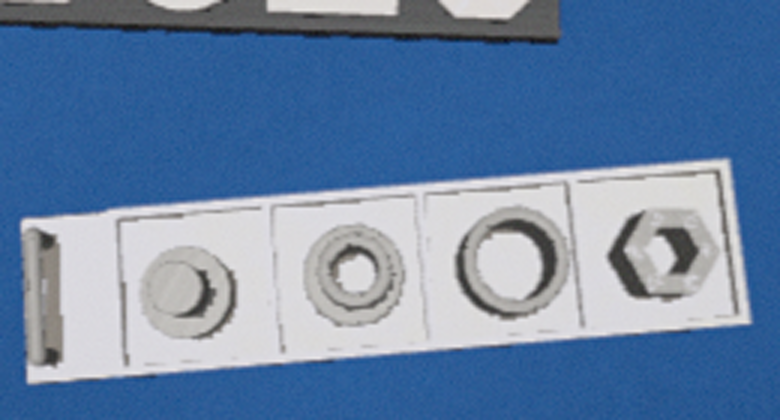

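Run:
```python
from h import *
a=.0226;p0=np.array([485.9,-49.1])
for n,u,v,z in(("plug",178,289,75),("bush",355,276,55),("sleeve",515,260,55),("hex",677,252,51)):
    d=back(T,150+u/3,180+v/3,z)[:2]-p0; print(n,np.cos(a)*d[0]+np.sin(a)*d[1],-np.sin(a)*d[0]+np.cos(a)*d[1])
from workcell import env; print(env.job_done())
```

```text
plug -3.85306652096826 106.0170293732332
bush -3.5328170616549643 33.231269131030054
sleeve -2.377481428627732 -34.90305967470141
hex -4.447230588293911 -104.7813567671488
the job is handed in; nothing more can be done
None
```

I moved all four pieces into the tray in mirrored order and handed the job in after about 22 s of robot time. The plug is in the well nearest the bow, then the bush, the sleeve, and the hex in the farthest well.

- **Final position:** the last top picture puts every piece within about 4.5 mm of its well centre along x and 2 mm along y (17 mm allowed). Both last pictures show all four standing upright, with the arm clear of them.
- **Well-floor contact:** each piece was released only after the force reading showed it resting on the floor, 8 to 26 N above its hanging weight. The hex pressed hardest, reading 22–23 N on the tool.
- **Hex grip redone:** the jaws first closed across the hex's corners, at 38.9 mm, because my first estimate of its angle was about 12° off. I opened, turned and re-gripped at 36.0 mm, across the flats.
- **Camera disagreement:** the two cameras differed by about 3 to 4 mm in position. A picture of the fingertips agreed better with the top camera, so I relied mainly on that one.
- **Not checked:** floor height and tilt rest on the contact forces and the pictures. I did not measure them separately.

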